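# Set up the hand die-cutting machine

## Task

Get the hand die-cutting machine ready for cutting: move it away from you over the bench until both its far feet stand against the wooden stop strip (it is heavy and best walked there by pushing on its two near feet in turn), without tipping it and without shoving on its thin feed leaf or touching its rollers. Then take the larger of the two wooden dies from the rack and lay it flat on the machine's feed bed, foam side up, in the middle, in line with the feed and with its end right up to the rollers, and let go. Leave the smaller die in the rack and the ink pad, jar and card box where they are.

Things in the scene. Friction and masses are not known exactly. Their poses are not given: they have to be found in the camera images.
- strip: wooden stop strip screwed flat to the bench, 300 mm long, 30 mm wide, 18 mm high. Origin: middle of the face nearer the robot, at bench level; x points away from the robot, square to the strip (the strip's wood lies at x 0 to 30 mm), y runs along it to the left, z up. It cannot move.
- machine: white hand die-cutting machine, about 3.8 kg, flat on two grey skid feet (see near_left). Origin: centre of its underside; x is the feed direction, away from the robot, y left, z up. Side frames: x -35 to +70 mm, |y| 70 to 94, up to z 94; bridge between them over the rollers: x -25 to +55, z 82 to 94. A fixed crank stands out on the right to y -162, at x 0 to 75, up to z 117.
- bed (a point): the point on the machine's feed bed where a die's leading edge stops against the upper roller: machine x +2, y 0, z 36 mm; axes as the machine's. The flat bed runs from here to x -75, 140 mm wide between the frames, and goes on level as the feed leaf. A die 18 mm thick cannot pass between the rollers.
- near_left (a point): centre of the near end face of the machine's left foot, at machine x -90, y +82, z 15 mm; axes as the machine's. Each foot is 165 mm long (x -90 to +75), 32 wide, 30 high; its near 55 mm stand free of the side frame. Sliding the machine whole takes 15 to 30 N; pushed at one near foot it needs about half and swings about a point near the other foot.
- near_right (a point): centre of the near end face of the machine's right foot, at machine x -90, y -82, z 15 mm; axes as the machine's
- far_left (a point): centre of the far end face of the machine's left foot, at machine x +75, y +82, z 15 mm; axes as the machine's
- far_right (a point): centre of the far end face of the machine's right foot, at machine x +75, y -82, z 15 mm; axes as the machine's
- leaf: the machine's thin white feed leaf, part of the machine and level with its feed bed: it stands out towards the robot between the feet from machine x -75 to -145, y -58 to +58, underside z 27, top z 36 mm. Its origin and axes are the machine's.
- rollers: the machine's two bare steel rollers, 32 mm thick, across the machine under the bridge at machine x 15, axes at z 20 and 64 mm, part of the machine. Its origin and axes are the machine's.
- rack: low plywood rack, 135 (x) x 160 (y) mm, fixed, on the left. Origin: centre of its underside. Two slots along x, at y -40 and +40 mm, each 22 mm wide between wooden ribs whose tops are at z 30 mm; slot floor at z 10 mm. Each slot holds one die, standing on its long edge; which die stands in which slot varies.
- die: the larger die: plywood block with a dark foam face and a steel cutting rule in it, 110 x 62 x 18 mm, about 0.1 kg. Its origin is the middle of the long edge face on which it stands in the rack. x along its 110 mm length, y through its 18 mm thickness towards the foam side (faces at y -9 and +9), z along its 62 mm width (0 to 62), upwards in the rack. Foam side up means that y points up.
- die_center (a point): centre of the larger die, 31 mm along z from its origin; axes as the die's
- small_die: the smaller die, of the same make, 78 x 44 x 18 mm, in the rack's other slot; origin in the middle of its lower long edge. To be left alone.
- ink_pad: black and grey ink pad case, 60 x 96 x 22 mm, on the bench to the right; origin centre of its underside. To be left alone.
- paste_jar: round jar with a dark lid, 58 mm across, 62 mm high, on the bench to the left; origin centre of its underside. To be left alone.
- card_box: open cardboard box, 85 x 110 x 55 mm, on the bench at the far right; origin centre of its underside. To be left alone.
Not all that is in view belongs to the job. Leave any blue or orange look-alike of the die alone.

How it is judged:
On the way:
1. the machine stands square against the stop strip, with the larger die still in the rack (x of each of far_left, far_right in the frame of strip above -0.006 m and y of machine in the frame of strip between -0.06 and 0.06 m and angle between machine's own z axis and vertical below 0.03 rad and distance of die from where it was at the start of the episode below 0.02 m), for 0.2 s.
At the end, for the whole second after the job is handed in: Machine flat, both far feet within 6 mm of the strip, within 60 mm of its middle; larger die flat on the feed bed, foam side up, in line within 0.08 rad, within 20 mm of the bed's middle line, leading end within about 8 mm of the roller; all at rest (x of each of far_left, far_right in the frame of strip above -0.006 m and y of machine in the frame of strip between -0.06 and 0.06 m and angle between machine's own z axis and vertical below 0.03 rad and angle between die's own y axis and vertical below 0.08 rad and angle between the x axis of die and the x axis of machine, either way round below 0.08 rad and x of die_center in the frame of machine above -0.061 m and y of die_center in the frame of machine between -0.02 and 0.02 m and z of die_center in the frame of machine between 0.04 and 0.05 m and linear speed of each of die, machine below 0.01 m/s); the robot touches nothing.
It fails at once if the machine is tipped (more than about 9 degrees) (angle between machine's own z axis and vertical above 0.15 rad).
It fails at once if the robot shoves on the feed leaf (over 12 N) (contact force between any of the fingers, the arm and leaf above 12 N).
It fails at once if the robot touches the rollers (contact force between any of the fingers, the arm and rollers above 1 N).
It fails at once if the smaller die, ink pad, jar or card box is moved more than 25 mm (distance of any of small_die, ink_pad, paste_jar, card_box from where it was at the start of the episode above 0.025 m).
It also fails if it takes over 72 s, if anything falls off the work surface, if the arm or the gripper's body presses on something with over 40 N, if the wrist force passes 120 N, or if a joint passes its speed limit or range.

## Robot

A 6-joint arm with a two-finger parallel gripper is mounted at the origin on the work surface. World frame = base frame: x ahead of the robot, y to its left, z up, the work surface at z = 0. Lengths are in m, angles in rad, forces in N, time in s.
With the tool pointing down it reaches from about 0.35 to 0.975 m from the base axis. Payload 4.9 kg.
Tool frame: the origin (TCP) lies midway between the tips of the shut fingers; the grasp point (between the pads) lies 19 mm behind it; z points along the fingers, y is the direction in which the jaws open and shut (so a half turn about z gives the same grasp; the last joint's range is limited). The gripper opens to 85 mm and grips with 20 to 120 N. Pads are 22 mm wide; open, the fingers measure 114 mm over their backs; the gripper's body (76 mm by 85 mm) begins 54 mm behind the grasp point. The pads swing forward as they close: fully open they stand 13 mm farther back than shut.
Start: joints at [-1.458, 0.053, 1.613, -0, 1.476, -0.119], TCP at [0.144, -0.608, 0.231] pointing down, gripper open.
Joint ranges: [-3.01, 3.01], [-1.01, 2.22], [0.06, 2.58], [-1.02, 4.17], [0.09, 2.62], [-3.14, 3.14]. Speed limits (rad/s): [2.57, 2.57, 3.14, 3.14, 3.14, 3.14].

## Interface

Orientations are given as a rotation vector (axis times angle).
In Python, from station import ctrl gives the robot as it stands.
- The arm moves only by the tool jog_arm, never from a script. Its argument "steps" is a list of rows, each an object of numbers: "dx", "dy", "dz": the shift along the world's x, y, z in units of 60 mm (1.0 is 60 mm); "twist": the turn about the world's z in units of 10 degrees (1.0 is 10 degrees). A call has 1 to 5 rows; each row is the pose to reach, as a shift and turn from the pose measured when the call began; what a row does not reach only later rows make up. A row lasts 1/8 s, in which the tool goes at most 62.5 mm and 10.7 degrees, less where a joint would pass 70% of its speed; a pose out of reach is approached as far as the arm can. A call with a gripper value outside its range is refused whole. "gripper" is the closure in counts, from 0 (fully open) to 255 (shut), set as the call begins (left out, the last holds). The fingers move at their own pace and stop on an object; "newtons" is the grip in N (left out, the last holds). Time passes only in rows, so rows that repeat a pose let the fingers close. It gives the time, the measured TCP pose, the force and the opening at its end, in the units of the state.
- ctrl.get_obs(): the state, without advancing time (a new reading comes with each control period).
- ctrl.get_image(name): name is "scene" or "side" or "wrist"; returns a dict with "frame" (420x560x3 uint8, red, green, blue), "range_z" (420x560 float32, m along the optical axis (not along the pixel's ray), 0 where there is no reading), "fx", "fy", "cx", "cy" (pixels), "D" ([k1, k2, p1, p2, k3] as OpenCV has them; the pictures are not rectified), "extrinsics" (4x4, takes a point from camera to world coordinates). Camera axes: x right, y down, z forward; pixel columns grow to the right and rows downward; lengths in m; the calibration is good to about 2 mm. A picture is of the moment at which its call begins.
- ctrl.finish_job(): hands the job in, once; it reports no verdict.
The state is a dict: "t": time; "q": joint angles; "dq": joint speeds; "effort": joint torques, N m; "tool_pos": TCP position; "tool_rot": TCP orientation; "contact_force": force on the tool from outside, world axes, zero at the start; "wrist_torque": the same for the moment, N m; "opening": finger opening in m.
Only numpy, scipy, OpenCV 4.12 (cv2) and the standard library are available. Lean on these libraries where they do the work, as an engineer would, in place of code of your own. Each camera call takes 0.05 s, during which the arm holds its last target.

## Working session

There is one attempt and no reset: what is moved stays moved. The work goes in short steps, Python scripts to look and compute and a tool call to move; the robot and the scene stay as the last step left them, time stands still between calls to the robot, and variables do not carry over. Pictures are saved under pics/ and viewed, and the job is handed in when it is done.

Besides the shell and the picture viewer there is one more tool, called after "Call:" by a JSON object that holds its "op" and its "data", one argument or row to a line. jog_arm: Moves the arm, as the interface text tells. Its arguments: {"type":"object","properties":{"steps":{"type":"array"},"gripper":{"type":"number"},"newtons":{"type":"number"}},"required":["steps"]}

```bash
ls; mkdir -p pics
cat > h.py <<'E'
import numpy as np, cv2
from station import ctrl
def grab(n,tag):
    im=ctrl.get_image(n); cv2.imwrite(f'pics/{tag}.png',im['frame'][:,:,::-1]); 
    np.savez(f'{tag}.npz',**{k:np.array(v) for k,v in im.items()}); return im
def cloud(im):
    z=np.array(im['range_z']); h,w=z.shape
    K=np.array([[im['fx'],0,im['cx']],[0,im['fy'],im['cy']],[0,0,1]],float)
    uv=np.stack(np.meshgrid(np.arange(w),np.arange(h)),-1).reshape(-1,1,2).astype(np.float64)
    n=cv2.undistortPoints(uv,K,np.array(im['D'],float)).reshape(h,w,2)
    P=np.dstack([n*z[...,None],z]); T=np.array(im['extrinsics'])
    W=P@T[:3,:3].T+T[:3,3]; W[z<=0]=np.nan; return W
E
python3 - <<'E'
from h import *
for n in ['scene','side']:
    im=grab(n,n+'0'); print(n,im['extrinsics'],im['fx'])
print(ctrl.get_obs())
E
```

```text
pics
scene [[-6.25520824e-01  6.24202785e-01 -4.68075402e-01  1.09381506e+00]
 [ 7.80207452e-01  5.00581515e-01 -3.75092626e-01  3.84657887e-01]
 [ 1.76031988e-04 -5.99824165e-01 -8.00131826e-01  9.41800275e-01]
 [ 0.00000000e+00  0.00000000e+00  0.00000000e+00  1.00000000e+00]] 429.53244028070486
side [[ 0.99900091 -0.01936868  0.04027455  0.54623894]
 [-0.04261279 -0.68439823  0.72786208 -0.78624079]
 [ 0.0134661  -0.72885109 -0.68453981  0.7656664 ]
 [ 0.          0.          0.          1.        ]] 433.4635558710416
{'t': 0.1, 'q': array([-1.45799182e+00,  5.32792073e-02,  1.61414234e+00,  2.60656605e-05,
        1.47603280e+00, -1.19007699e-01]), 'dq': array([ 1.03350094e-03, -1.08676393e-04, -1.99607559e-03, -3.50537641e-05,
       -2.88190913e-04,  2.34721652e-04]), 'effort': array([ 2.92647110e-04, -3.94904995e+01, -3.71365178e+01, -1.53100414e-04,
        3.91585272e-03,  3.83813685e-06]), 'tool_pos': array([ 0.14352726, -0.60771583,  0.23020176]), 'tool_rot': array([-3.11866518e+00, -3.63095843e-01, -4.97969089e-05]), 'contact_force': array([-0.52341953, -0.04109451,  0.07205321]), 'wrist_torque': array([-0.01088088, -0.03380919,  0.00538007]), 'opening': 0.08572195939592651}
```

View pics/scene0.png

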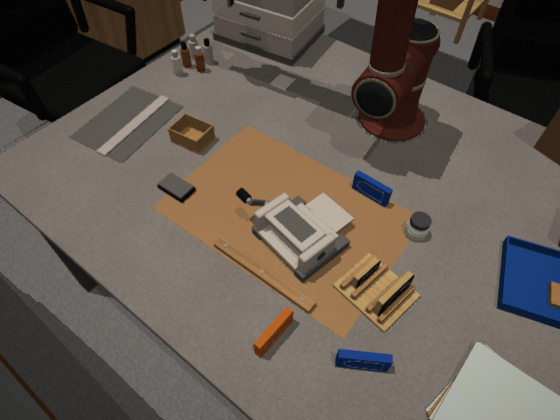

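View pics/side0.png

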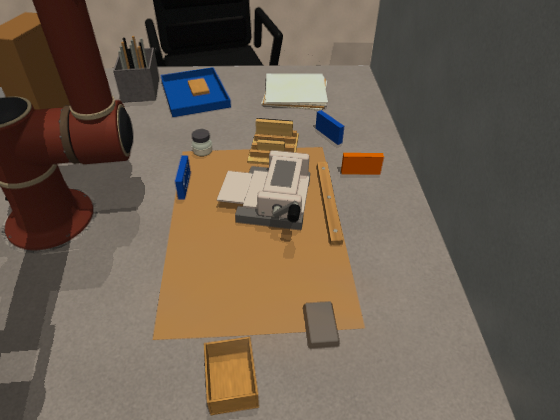

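The scene view shows the machine at about (300,230), the strip from (218,243) to (312,303), and the rack at (377,290) with the larger die in the near-left slot. Next I'll measure them with a fused top-down height map.

```bash
cat > topd.py <<'E'
from h import *
import sys
def top(ims,x0=.35,x1=.85,y0=-.2,y1=.4,r=.001):
    H=np.full((int((x1-x0)/r),int((y1-y0)/r)),np.nan);C=np.zeros(H.shape+(3,),np.uint8)
    for im in ims:
        z=np.array(im['range_z']);f=np.array(im['frame'])
        up=3
        im2=dict(im);
        W=cloud(im)
        W=cv2.resize(W,None,fx=up,fy=up,interpolation=cv2.INTER_LINEAR);f=cv2.resize(f,None,fx=up,fy=up,interpolation=cv2.INTER_NEAREST)
        ok=np.isfinite(W).all(-1)
        P=W[ok];c=f[ok]
        i=((P[:,0]-x0)/r).astype(int);j=((P[:,1]-y0)/r).astype(int)
        m=(i>=0)&(i<H.shape[0])&(j>=0)&(j<H.shape[1])
        i,j,P,c=i[m],j[m],P[m],c[m]
        o=np.argsort(P[:,2]);i,j,P,c=i[o],j[o],P[o],c[o]
        old=H[i,j]; k=~(old>P[:,2])
        H[i[k],j[k]]=P[k,2];C[i[k],j[k]]=c[k]
    return H,C
def save(H,C,tag):
    h=np.clip(np.nan_to_num(H)/.12,0,1)
    A=cv2.applyColorMap((h*255).astype(np.uint8),cv2.COLORMAP_JET)
    cv2.imwrite(f'pics/{tag}_h.png',A[::-1,::-1]);cv2.imwrite(f'pics/{tag}_c.png',np.ascontiguousarray(C[::-1,::-1,::-1]))
E
python3 - <<'E'
from topd import *
a=np.load('scene0.npz');b=np.load('side0.npz')
for n,im in (('a',a),('b',b)):
    H,C=top([im]);save(H,C,'top0'+n)
    np.save('H'+n,H)
E
python3 -c "
import cv2,numpy as np
a=cv2.imread('pics/top0a_h.png');b=cv2.imread('pics/top0b_h.png');c=cv2.imread('pics/top0a_c.png');
print(a.shape)
cv2.imwrite('pics/m0.png',cv2.resize(np.hstack([a,b]),(800,333)))"
```

```text
(500, 600, 3)
```

View pics/m0.png

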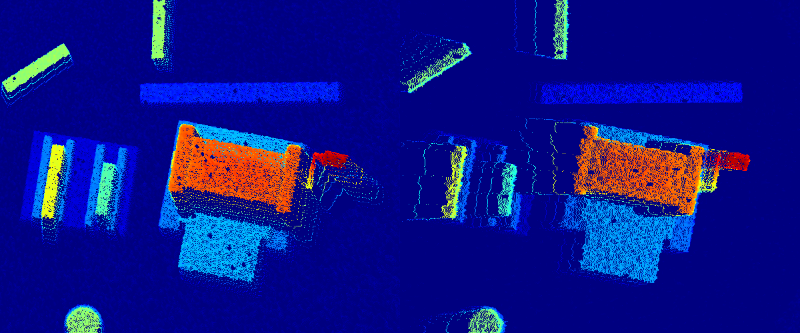

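View pics/top0a_c.png

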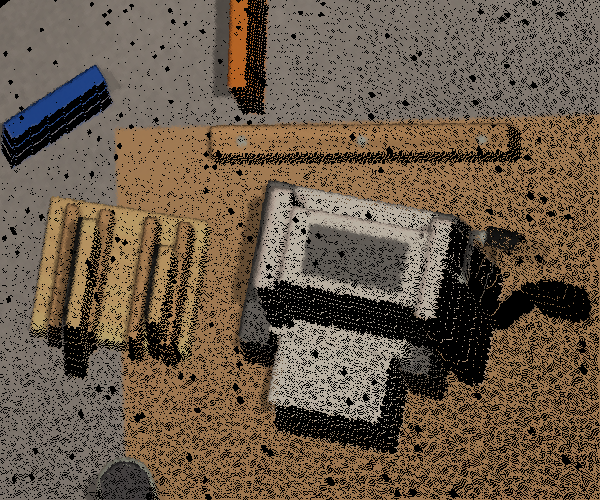

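View pics/top0b_c.png

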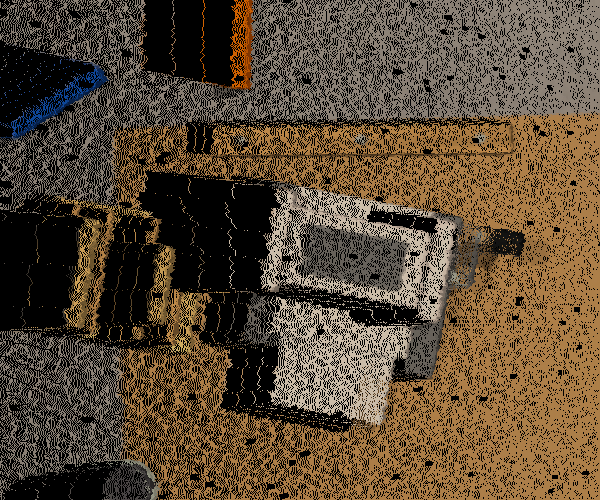

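```bash
cat > fit.py <<'E'
from h import *
from scipy.optimize import least_squares
MM=[(-90,75,66,98,0,30),(-90,75,-98,-66,0,30),(-35,70,70,94,0,94),(-35,70,-94,-70,0,94),(-25,55,-94,94,82,94),(-75,2,-70,70,27,36),(-145,-75,-58,58,27,36)]
ST=[(0,30,-150,150,0,18)]
RK=[(-67.5,67.5,-80,80,0,10)]+[(-67.5,67.5,a,b,0,30) for a,b in((-59,-51),(-29,-21),(21,29),(51,59))]
def sdf(P,B):
    d=np.full(len(P),9.)
    for b in np.array(B)/1000.:
        c=(b[0::2]+b[1::2])/2;h=(b[1::2]-b[0::2])/2
        q=np.abs(P-c)-h
        s=np.linalg.norm(np.maximum(q,0),axis=1)+np.minimum(q.max(1),0)
        d=np.minimum(d,s)
    return d
def fit(P,B,x0,scale=.003):
    def tr(p,P):
        c,s=np.cos(p[2]),np.sin(p[2]);d=P[:,:2]-p[:2]
        return np.c_[c*d[:,0]+s*d[:,1],-s*d[:,0]+c*d[:,1],P[:,2]]
    r=least_squares(lambda p:sdf(tr(p,P),B),x0,loss='soft_l1',f_scale=scale,x_scale=[.01,.01,.05])
    res=sdf(tr(r.x,P),B)
    return r.x,np.median(np.abs(res)),tr(r.x,P)
def pts(ims,x,y,z):
    o=[]
    for im in ims:
        W=cloud(im).reshape(-1,3)
        with np.errstate(invalid='ignore'):
            m=(W[:,0]>x[0])&(W[:,0]<x[1])&(W[:,1]>y[0])&(W[:,1]<y[1])&(W[:,2]>z[0])&(W[:,2]<z[1])
        o.append(W[m])
    return np.concatenate(o)
def machine(ims,x0,up=(.41,.688)):
    P=pts(ims,up,(x0[1]-.11,x0[1]+.125),(.012,.12))
    return fit(P,MM,x0)
E
python3 - <<'E'
from fit import *
np.set_printoptions(precision=4,suppress=True)
a=np.load('scene0.npz');b=np.load('side0.npz')
for n,S in (('scene',[a]),('side',[b]),('both',[a,b])):
    p,r,_=machine(S,[.58,.05,-.15],(.41,.685)); print(n,'machine',p,r)
    p,r,_=fit(pts(S,(.67,.75),(-.15,.25),(.008,.03)),ST,[.69,.04,0]);print('strip',p,r)
    p,r,L=fit(pts(S,(.48,.7),(.18,.38),(.006,.035)),RK,[.585,.28,-.15]);print('rack',p,r)
    # die points
    P=pts(S,(.48,.7),(.18,.38),(.035,.1)); d=P[:,:2]-p[:2];c,s=np.cos(p[2]),np.sin(p[2]);L=np.c_[c*d[:,0]+s*d[:,1],-s*d[:,0]+c*d[:,1],P[:,2]]
    for y in(-40,40):
        q=L[np.abs(L[:,1]-y/1000)<.015]; print(y,np.percentile(q,[1,50,99],axis=0).ravel())
    for nm,y in(('top',0),):pass
W=cloud(a);print('bench',np.nanmedian(W[...,2][150:240,200:240]))
P=pts([a],(.30,.75),(-.3,0.38),(-.01,.02));print(len(P))
E
```

```text
scene machine [ 0.5805  0.0485 -0.1901] 0.0016522155527623214
strip [0.6951 0.039  0.0088] 0.0010374479471983063
rack [ 0.5752  0.281  -0.1523] 0.0014294786292779003
-40 [-0.0419 -0.0494  0.0363  0.001  -0.0383  0.0538  0.0359 -0.0307  0.0579]
40 [-0.058   0.0306  0.0367  0.0049  0.0419  0.0717  0.0513  0.0491  0.0762]
side machine [ 0.578   0.0481 -0.1971] 0.0014208456320536581
strip [0.6952 0.0382 0.0139] 0.0013443156211025474
rack [ 0.5761  0.2786 -0.1394] 0.00208654329824093
-40 [-0.044  -0.0512  0.0353 -0.0047 -0.0455  0.0497  0.0336 -0.0294  0.0543]
40 [-0.0584  0.0275  0.0352 -0.0038  0.0335  0.0583  0.0499  0.0519  0.0731]
both machine [ 0.5793  0.0483 -0.1908] 0.0015177050678171489
strip [0.6951 0.0386 0.0097] 0.0011492989613455483
rack [ 0.5757  0.2799 -0.1414] 0.0015324057075775388
-40 [-0.0433 -0.0523  0.0357 -0.0017 -0.0416  0.0523  0.0346 -0.0297  0.0577]
40 [-0.058   0.0267  0.0357  0.0001  0.0363  0.0685  0.0508  0.0505  0.0758]
bench 0.0012619661100370383
27351
```

Run:
```python
import cv2,numpy as np
a=cv2.imread('pics/scene0.png')[240:335,325:430];b=cv2.imread('pics/side0.png')[110:175,235:315]
a=cv2.resize(a,(440,398),interpolation=cv2.INTER_CUBIC);b=cv2.resize(b,(360,398),interpolation=cv2.INTER_CUBIC)
cv2.imwrite('pics/die0.png',np.hstack([a,b]))
```

```text
(no output)
```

View pics/die0.png

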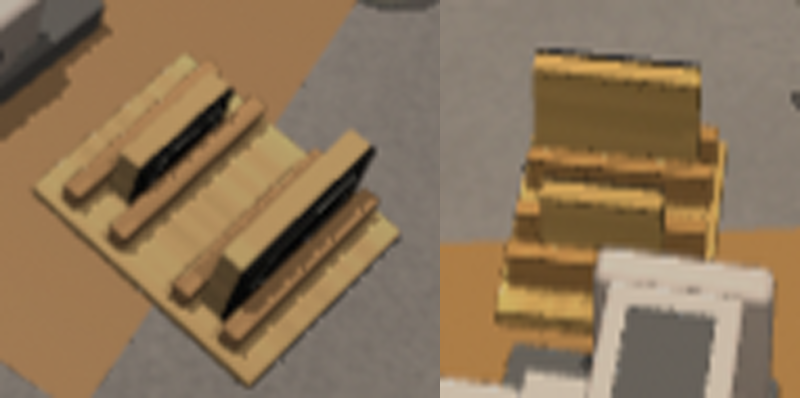

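The larger die is in the left slot (rack y +40) with its foam towards +y (left), on the side away from the machine. The tool cannot tilt, so I plan to stand the die on the leaf, tip it to the right so it lands foam up, and then slide it to the rollers. First I'll push the right near foot.

Call:
{"op": "jog_arm", "data": {
  "steps": [
    {"dx": 4.7,"dy": 9.8,"twist": -1.9},
    {"dx": 4.7,"dy": 9.8,"twist": -1.9},
    {"dx": 4.7,"dy": 9.8,"twist": -1.9},
    {"dx": 4.7,"dy": 9.8,"twist": -1.9},
    {"dx": 4.7,"dy": 9.8,"twist": -1.9}
  ],
  "gripper": 255,
  "newtons": 40
}}

```text
validation failed for argument at $.st...
```

Call:
{"op": "jog_arm", "data": {
  "steps": [
    {"dx": 0.4,"dy": 0.9,"dz": 0.0,"twist": -0.5}
  ],
  "gripper": 255,
  "newtons": 40
}}

```text
t: 0.22
tool_pos: [0.1666, -0.5545, 0.2286]
tool_rot: [-3.13, -0.218, 0.0]
contact_force: [0.6, 0.2, 1.1]
opening: 0.0694
```

Call:
{"op": "jog_arm", "data": {
  "steps": [
    {"dx": 0.4,"dy": 0.9,"dz": 0,"twist": -0.5},
    {"dx": 0.8,"dy": 1.8,"dz": 0,"twist": -1.0},
    {"dx": 1.3,"dy": 2.7,"dz": 0,"twist": -1.0},
    {"dx": 1.7,"dy": 3.6,"dz": 0,"twist": -1.0},
    {"dx": 2.1,"dy": 4.5,"dz": 0,"twist": -1.0}
  ]
}}

```text
t: 0.85
tool_pos: [0.2929, -0.2825, 0.2282]
tool_rot: [-3.137, 0.057, -0.0]
contact_force: [2.1, -0.2, 0.0]
opening: 0.0001
```

Call:
{"op": "jog_arm", "data": {
  "steps": [
    {"dx": 0.5,"dy": 0.9,"dz": 0,"twist": -0.4},
    {"dx": 1.0,"dy": 1.8,"dz": 0,"twist": -0.4},
    {"dx": 1.5,"dy": 2.7,"dz": 0,"twist": -0.4},
    {"dx": 1.9,"dy": 3.6,"dz": -0.3,"twist": -0.4},
    {"dx": 2.2,"dy": 4.3,"dz": -1.0,"twist": -0.4}
  ]
}}

```text
t: 1.48
tool_pos: [0.427, -0.0227, 0.1698]
tool_rot: [-3.134, 0.164, -0.01]
contact_force: [1.0, -0.2, -0.5]
opening: 0.0004
```

Call:
{"op": "jog_arm", "data": {
  "steps": [
    {"dx": 0,"dy": 0,"dz": -0.8,"twist": 0},
    {"dx": 0,"dy": 0,"dz": -1.6,"twist": 0},
    {"dx": 0,"dy": 0,"dz": -2.2,"twist": 0},
    {"dx": 0,"dy": 0,"dz": -2.5,"twist": 0},
    {"dx": 0.2,"dy": 0,"dz": -2.5,"twist": 0}
  ]
}}

```text
t: 2.1
tool_pos: [0.4369, -0.0221, 0.0175]
tool_rot: [-3.133, 0.164, -0.002]
contact_force: [-0.7, 0.4, 0.3]
opening: 0.0001
```

Run:
```python
from h import *
grab('wrist','w1');grab('side','s1');grab('scene','c1');print(ctrl.get_obs()['tool_pos'])
import cv2
a=cv2.imread('pics/w1.png');b=cv2.imread('pics/s1.png')[110:290,170:390]
cv2.imwrite('pics/m1.png',np.hstack([cv2.resize(a,(400,300)),cv2.resize(b,(367,300))]))
```

```text
[ 0.44074247 -0.02294821  0.02113256]
```

View pics/m1.png

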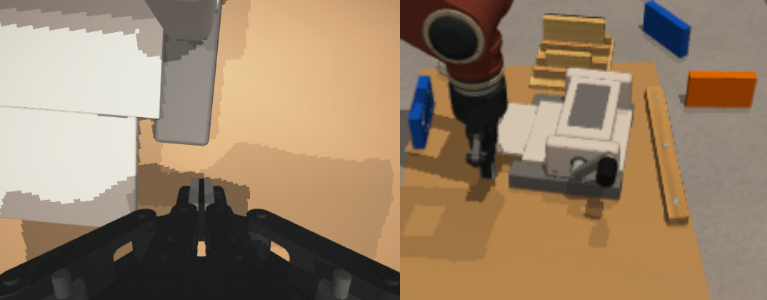

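Wrist view: the foot end is at (183,140) and the finger tip at (203,185), so the finger is slightly outboard but in front of the foot. I'll shift it about 5 mm inward and push.

Call:
{"op": "jog_arm", "data": {
  "steps": [
    {"dx": 0.2,"dy": 0.08,"dz": -0.05,"twist": 0},
    {"dx": 0.3,"dy": 0.08,"dz": -0.05,"twist": 0},
    {"dx": 0.4,"dy": 0.08,"dz": -0.05,"twist": 0},
    {"dx": 0.5,"dy": 0.08,"dz": -0.05,"twist": 0},
    {"dx": 0.6,"dy": 0.08,"dz": -0.05,"twist": 0}
  ]
}}

```text
t: 2.88
tool_pos: [0.465, -0.0188, 0.0163]
tool_rot: [3.137, -0.16, -0.039]
contact_force: [-42.2, -8.8, 32.5]
opening: -0.0002
```

Call:
{"op": "jog_arm", "data": {
  "steps": [
    {"dx": 0.08,"dy": 0,"dz": 0,"twist": 0},
    {"dx": 0.16,"dy": 0,"dz": 0,"twist": 0},
    {"dx": 0.24,"dy": 0,"dz": 0,"twist": 0.1},
    {"dx": 0.32,"dy": 0,"dz": 0,"twist": 0.1},
    {"dx": 0.4,"dy": 0,"dz": 0,"twist": 0.2}
  ]
}}

```text
t: 3.5
tool_pos: [0.4783, -0.0211, 0.0149]
tool_rot: [3.131, -0.1, -0.085]
contact_force: [-35.5, -12.6, 24.9]
opening: -0.0001
```

```bash
cat > mm.py <<'E'
from fit import *
import sys
np.set_printoptions(precision=4,suppress=True)
t=sys.argv[1]; x0=eval(sys.argv[2])
S=[grab('scene','c'+t),grab('side','s'+t)]
for s in([S[0]],[S[1]],S):
    p,r,_=machine(s,x0); 
    c,sn=np.cos(p[2]),np.sin(p[2]);R=np.array([[c,-sn],[sn,c]])
    print(p,round(r,4),'nearL',p[:2]+R@[-.09,.082],'nearR',p[:2]+R@[-.09,-.082],'farL-strip',(p[:2]+R@[.075,.082])[0]-.6955+.0097*(.12-.039),'farR',(p[:2]+R@[.075,-.082])[0]-.695+.0097*(-.04-.039))
o=ctrl.get_obs();print(o['t'],o['tool_pos'],o['contact_force'])
E
python3 mm.py 2 '[.585,.048,-.05]'
```

```text
[ 0.5889  0.0527 -0.1387] 0.0017 nearL [0.5111 0.1464] nearR [ 0.4885 -0.016 ] farL-strip -0.02016244577536752 farR -0.04388713350276463
[ 0.5852  0.0526 -0.1414] 0.0017 nearL [0.5076 0.1465] nearR [ 0.4845 -0.0159] farL-strip -0.023722419365517444 farR -0.04789120998586038
[ 0.588   0.0525 -0.1389] 0.0017 nearL [0.5102 0.1462] nearR [ 0.4875 -0.0163] farL-strip -0.021063468091329196 farR -0.0448155427428919
3.6 [ 0.4799 -0.0212  0.0149] [-29.9485 -10.4855  20.5958]
```

Call:
{"op": "jog_arm", "data": {
  "steps": [
    {"dx": 0.1,"dy": 0.03,"dz": 0.05,"twist": 0.1},
    {"dx": 0.2,"dy": 0.03,"dz": 0.05,"twist": 0.1},
    {"dx": 0.27,"dy": 0.03,"dz": 0.05,"twist": 0.2},
    {"dx": 0.34,"dy": 0.03,"dz": 0.05,"twist": 0.2},
    {"dx": 0.42,"dy": 0.03,"dz": 0.05,"twist": 0.2}
  ]
}}

```text
t: 4.22
tool_pos: [0.495, -0.0217, 0.0156]
tool_rot: [3.126, -0.045, -0.119]
contact_force: [-29.0, -10.9, 14.7]
opening: 0.0
```

```bash
python3 mm.py 3 '[.595,.048,-.02]'
```

```text
[ 0.6011  0.0571 -0.0826] 0.0018 nearL [0.5182 0.1462] nearR [ 0.5047 -0.0172] farL-strip -0.012077381109528051 farR -0.026659441093448536
[ 0.5965  0.0568 -0.0905] 0.0017 nearL [0.5143 0.1466] nearR [ 0.4994 -0.0167] farL-strip -0.016122273415548394 farR -0.032000254173619624
[ 0.5996  0.0569 -0.087 ] 0.0018 nearL [0.5171 0.1464] nearR [ 0.5029 -0.017 ] farL-strip -0.013235777701592122 farR -0.02852997325999185
4.325 [ 0.4966 -0.0217  0.0156] [-22.8352 -10.4657   8.9923]
```

Call:
{"op": "jog_arm", "data": {
  "steps": [
    {"dx": 0.1,"dy": 0.0,"dz": 0.03,"twist": 0.1},
    {"dx": 0.18,"dy": 0.0,"dz": 0.03,"twist": 0.1},
    {"dx": 0.26,"dy": 0.0,"dz": 0.03,"twist": 0.2},
    {"dx": 0.32,"dy": 0.0,"dz": 0.03,"twist": 0.2},
    {"dx": 0.38,"dy": 0.0,"dz": 0.03,"twist": 0.2}
  ]
}}

```text
t: 4.95
tool_pos: [0.5092, -0.0241, 0.0157]
tool_rot: [3.118, 0.012, -0.154]
contact_force: [-30.4, -11.5, 18.7]
opening: 0.0002
```

```bash
python3 mm.py 4 '[.605,.058,-.02]'
```

```text
[ 0.6109  0.0605 -0.0227] 0.0018 nearL [0.5228 0.1445] nearR [ 0.519  -0.0195] farL-strip -0.006989506772248522 farR -0.011768283697372596
[ 0.6059  0.06   -0.0284] 0.0016 nearL [0.5182 0.1445] nearR [ 0.5136 -0.0194] farL-strip -0.01154937716474369 farR -0.017253670345990794
[ 0.6097  0.0602 -0.0237] 0.0017 nearL [0.5217 0.1443] nearR [ 0.5178 -0.0196] farL-strip -0.008092882588964012 farR -0.01303868930829133
5.05 [ 0.5102 -0.0242  0.0157] [-27.2659 -10.5893  14.8048]
```

Call:
{"op": "jog_arm", "data": {
  "steps": [
    {"dx": -0.5,"dy": 0,"dz": 0.0,"twist": 0},
    {"dx": -0.6,"dy": 0,"dz": 0.6,"twist": 0},
    {"dx": -0.6,"dy": 0,"dz": 1.4,"twist": 0},
    {"dx": -0.6,"dy": 0.9,"dz": 1.4,"twist": 0},
    {"dx": -0.6,"dy": 1.9,"dz": 1.4,"twist": 0}
  ]
}}

```text
t: 5.68
tool_pos: [0.4755, 0.0904, 0.1019]
tool_rot: [3.119, 0.007, -0.143]
contact_force: [-0.2, 0.0, 0.5]
opening: -0.0001
```

Call:
{"op": "jog_arm", "data": {
  "steps": [
    {"dx": 0,"dy": 0.5,"dz": 0,"twist": 0},
    {"dx": 0,"dy": 1.0,"dz": 0,"twist": 0},
    {"dx": 0,"dy": 1.0,"dz": -0.5,"twist": 0},
    {"dx": 0,"dy": 1.0,"dz": -1.0,"twist": 0},
    {"dx": 0,"dy": 1.0,"dz": -1.4,"twist": 0}
  ]
}}

```text
t: 6.3
tool_pos: [0.4755, 0.1504, 0.0174]
tool_rot: [3.119, 0.008, -0.143]
contact_force: [-0.4, 0.0, 0.1]
opening: -0.0
```

```bash
python3 mm.py 5 '[.605,.058,-.02]'
python3 - <<'E'
from h import *
grab('wrist','w5');print(ctrl.get_obs())
E
```

```text
[ 0.6215  0.0634 -0.1004] 0.0025 nearL [0.5401 0.154 ] nearR [ 0.5237 -0.0092] farL-strip 0.009594793911296362 farR -0.007890401987629027
[ 0.612   0.0604 -0.0244] 0.0016 nearL [0.524  0.1446] nearR [ 0.52   -0.0193] farL-strip -0.005746723297566869 farR -0.010798158956692784
[ 0.6136  0.0609 -0.0214] 0.0017 nearL [0.5254 0.1448] nearR [ 0.5219 -0.0192] farL-strip -0.004380285955199348 farR -0.008941078802536586
6.4 [0.4732 0.1499 0.0156] [-0.1686 -0.0469 -0.1324]
{'t': 6.45, 'q': array([ 0.15943904,  0.05585021,  1.99857944, -0.00499593,  1.18338913,
        1.72770923]), 'dq': array([-0.00106121, -0.02888303, -0.03038538,  0.00059091,  0.00050091,
        0.00103885]), 'effort': array([ 1.54047296e-02, -3.17571974e+01, -2.95321387e+01, -1.37407987e-02,
        2.77788956e-01, -5.50439090e-04]), 'tool_pos': array([0.47458048, 0.15015813, 0.01720393]), 'tool_rot': array([ 3.11848893,  0.00722911, -0.14716794]), 'contact_force': array([0.57220758, 0.36450011, 0.07962615]), 'wrist_torque': array([-0.01983745, -0.09811258, -0.03047927]), 'opening': 5.145556916915267e-05}
```

View pics/w5.png

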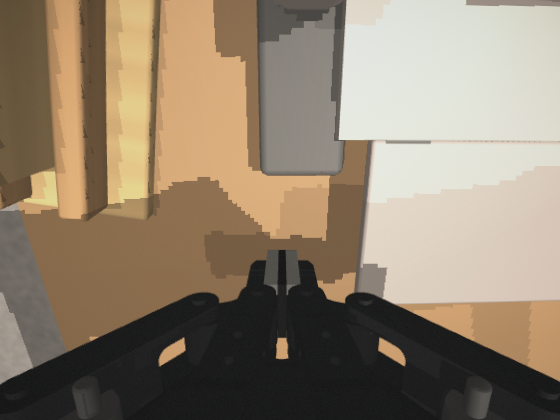

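Run:
```python
from scipy.spatial.transform import Rotation as R
import numpy as np
print(R.from_rotvec([3.11848893,  0.00722911, -0.14716794]).as_matrix().round(3))
```

```text
[[ 0.996  0.006 -0.094]
 [ 0.004 -1.    -0.02 ]
 [-0.094  0.019 -0.995]]
```

Wrist view: the foot end is centred at (302,172) and the finger at (282,265), about 8 mm outboard; the leaf edge at x=365 is well clear. The tool has picked up about 5° of pitch because calls that ended under load adopted the bent pose. I'll end pushes with a retreat from here on.

Call:
{"op": "jog_arm", "data": {
  "steps": [
    {"dx": 0.5,"dy": -0.06,"dz": 0.0,"twist": 0},
    {"dx": 0.6,"dy": -0.06,"dz": 0.0,"twist": 0},
    {"dx": 0.7,"dy": -0.06,"dz": 0.0,"twist": 0},
    {"dx": 0.8,"dy": -0.06,"dz": 0,"twist": 0},
    {"dx": 0.5,"dy": -0.06,"dz": 0,"twist": 0}
  ]
}}

```text
t: 7.08
tool_pos: [0.5046, 0.1468, 0.0191]
tool_rot: [3.119, 0.007, -0.147]
contact_force: [0.8, 0.6, 0.1]
opening: -0.0001
```

```bash
python3 mm.py 6 '[.605,.058,-.02]'
```

```text
[0.6121 0.0602 0.018 ] 0.0018 nearL [0.5206 0.1406] nearR [ 0.5236 -0.0234] farL-strip -0.009118897509366897 farR -0.007223198393386479
[0.6054 0.0602 0.0003] 0.0015 nearL [0.5154 0.1422] nearR [ 0.5154 -0.0218] farL-strip -0.014350955303211177 farR -0.015348300140190731
[0.6112 0.0603 0.01  ] 0.0016 nearL [0.5204 0.1414] nearR [ 0.522  -0.0226] farL-strip -0.009319038018316683 farR -0.008737995542600354
7.175 [0.5039 0.1468 0.0183] [ 0.7955 -1.2477  0.4787]
```

Call:
{"op": "jog_arm", "data": {
  "steps": [
    {"dx": 0.1,"dy": 0,"dz": -0.03,"twist": 0},
    {"dx": 0.2,"dy": 0,"dz": -0.03,"twist": 0},
    {"dx": 0.28,"dy": 0,"dz": -0.03,"twist": 0},
    {"dx": 0.36,"dy": 0,"dz": -0.03,"twist": 0}
  ]
}}

```text
t: 7.68
tool_pos: [0.513, 0.1475, 0.0175]
tool_rot: [3.115, 0.008, -0.204]
contact_force: [-45.8, 3.8, 42.4]
opening: -0.0001
```

```bash
python3 mm.py 7 '[.605,.058,-.02]'; python3 -c "
import cv2
cv2.imwrite('pics/c7z.png',cv2.resize(cv2.imread('pics/c7.png')[180:330,190:390],(800,600),interpolation=cv2.INTER_CUBIC))"
```

```text
[0.6133 0.0601 0.0047] 0.0017 nearL [0.5229 0.1417] nearR [ 0.5237 -0.0223] farL-strip -0.006794459792047625 farR -0.00708266292803639
[ 0.6058  0.06   -0.0084] 0.0016 nearL [0.5165 0.1428] nearR [ 0.5151 -0.0212] farL-strip -0.013206930916954684 farR -0.015635100063791433
[0.6116 0.06   0.0022] 0.0017 nearL [0.5214 0.1418] nearR [ 0.5218 -0.0222] farL-strip -0.008291699598927949 farR -0.008989800710043518
7.775 [0.5153 0.1482 0.0175] [-40.3852   3.9687  36.2361]
```

View pics/c7z.png

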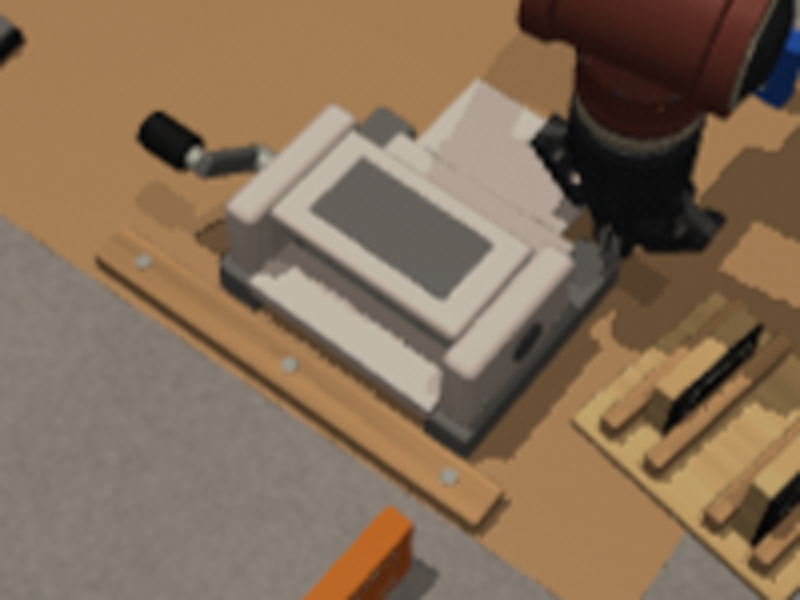

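```bash
cat > gap.py <<'E'
from fit import *
import sys
np.set_printoptions(precision=4,suppress=True)
t=sys.argv[1]
im=np.load(f'c{t}.npz') if len(sys.argv)>2 else grab('scene','c'+t)
W=cloud(im).reshape(-1,3)
for nm,y0,y1 in(('L',.128,.155),('R',-.032,-.01)):
    q=W[(W[:,1]>y0)&(W[:,1]<y1)&(W[:,0]>.62)&(W[:,0]<.75)]
    s=np.abs(q[:,2]-.018)<.004; f=np.abs(q[:,2]-.030)<.005
    o=np.argsort(q[:,0])
    print(nm,'strip x',np.percentile(q[s&(q[:,0]>.69),0],[0,5,95,100]),'foot',np.percentile(q[f&(q[:,0]<.70),0],[5,90,95,100]))
    e=q[o];e=e[(e[:,0]>.67)&(e[:,0]<.71)];print((e[:,[0,2]]*1000).round().astype(int)[::2].tolist())
print(ctrl.get_obs()['t'])
E
python3 gap.py 0 1; python3 gap.py 7 1
```

```text
L strip x [0.6901 0.6912 0.7238 0.7258] foot [0.6354 0.6902 0.6907 0.6911]
[[670, 94], [670, 59], [670, 64], [671, 94], [671, 74], [671, 70], [672, 92], [672, 94], [673, 94], [673, 49], [673, 94], [674, 83], [674, 63], [674, 93], [674, 35], [675, 70], [675, 96], [675, 95], [676, 77], [676, 95], [676, 48], [677, 83], [677, 45], [677, 96], [677, 59], [678, 64], [678, 95], [678, 97], [679, 94], [679, 95], [679, 93], [679, 91], [680, 91], [680, 88], [680, 44], [680, 39], [680, 74], [681, 97], [681, 34], [681, 89], [681, 93], [681, 78], [682, 90], [682, 54], [682, 93], [682, 66], [682, 30], [682, 84], [683, 94], [683, 93], [683, 30], [683, 90], [683, 50], [683, 88], [683, 48], [683, 40], [683, 30], [683, 90], [683, 79], [684, 83], [684, 92], [684, 94], [684, 80], [684, 85], [684, 38], [684, 35], [684, 89], [684, 92], [684, 72], [684, 46], [684, 66], [684, 95], [684, 47], [685, 59], [685, 69], [685, 64], [685, 29], [685, 87], [685, 41], [685, 71], [685, 54], [685, 29], [685, 45], [685, 71], [685, 57], [685, 57], [685, 91], [685, 78], [685, 76], [685, 47], [685, 32], [685, 69], [685, 81], [
[... 1967 characters left out ...]
], [688, 26], [688, 20], [688, 24], [688, 24], [688, 2], [688, 16], [689, 20], [689, 31], [689, 28], [690, 29], [690, 21], [690, 5], [696, 17], [698, 20], [699, 20], [699, 18], [700, 18], [701, 20], [702, 19], [703, 18], [703, 20], [703, 18], [704, 21], [705, 17], [705, 17], [706, 20], [707, 19], [708, 19], [709, 18], [709, 22], [710, 17]]
7.775Traceback (most recent call last):
  File "gap.py", line 5, in <module>
    im=np.load(f'c{t}.npz') if len(sys.argv)>2 else grab('scene','c'+t)
       ~~~~~~~^^^^^^^^^^^^^
    fid = stack.enter_context(open(os.fspath(file), "rb"))
                              ~~~~^^^^^^^^^^^^^^^^^^^^^^^
FileNotFoundError: [Errno 2] No such file or directory: 'c0.npz'
```

The scene depth puts the far faces at about x 0.690 (left) and 0.688 (right), with the strip at about 0.694 to 0.696. The gaps are roughly 4 mm left and 8 mm right. Back to the right foot.

Call:
{"op": "jog_arm", "data": {
  "steps": [
    {"dx": -0.4,"dy": 0,"dz": 0.1,"twist": 0},
    {"dx": -0.6,"dy": 0,"dz": 0.6,"twist": 0},
    {"dx": -0.6,"dy": 0,"dz": 1.4,"twist": 0},
    {"dx": -0.6,"dy": -0.9,"dz": 1.4,"twist": 0},
    {"dx": -0.6,"dy": -1.9,"dz": 1.4,"twist": 0}
  ]
}}

```text
t: 8.4
tool_pos: [0.4814, 0.0332, 0.1035]
tool_rot: [3.117, 0.011, -0.187]
contact_force: [0.3, -1.0, -0.6]
opening: -0.0001
```

Call:
{"op": "jog_arm", "data": {
  "steps": [
    {"dx": 0,"dy": -0.5,"dz": 0,"twist": 0},
    {"dx": 0,"dy": -1.0,"dz": 0,"twist": 0},
    {"dx": 0,"dy": -1.0,"dz": -0.5,"twist": 0},
    {"dx": 0,"dy": -1.0,"dz": -1.0,"twist": 0},
    {"dx": 0,"dy": -1.0,"dz": -1.4,"twist": 0}
  ]
}}

```text
t: 9.02
tool_pos: [0.4824, -0.0274, 0.019]
tool_rot: [3.117, 0.01, -0.185]
contact_force: [0.1, -0.1, -0.6]
opening: 0.0001
```

```bash
python3 gap.py 8 | grep -v '\[\['
python3 - <<'E'
from h import *
from scipy.spatial.transform import Rotation as R
o=ctrl.get_obs();print(o['tool_pos'],R.from_rotvec(o['tool_rot']).as_matrix()[:,1:].round(3))
E
```

```text
L strip x [0.6917 0.6925 0.7235 0.7254] foot [0.6292 0.692  0.6928 0.6938]
R strip x [0.69   0.6978 0.7254 0.7267] foot [0.6509 0.6886 0.6892 0.6906]
9.075
[ 0.47996443 -0.02693777  0.0159679 ] [[ 0.008 -0.123]
 [-1.    -0.018]
 [ 0.018 -0.992]]
```

Call:
{"op": "jog_arm", "data": {
  "steps": [
    {"dx": 0.4,"dy": 0.03,"dz": 0.0,"twist": 0},
    {"dx": 0.5,"dy": 0.03,"dz": 0.03,"twist": 0},
    {"dx": 0.6,"dy": 0.03,"dz": 0.06,"twist": 0},
    {"dx": 0.7,"dy": 0.03,"dz": 0.09,"twist": 0},
    {"dx": 0.4,"dy": 0.03,"dz": 0.05,"twist": 0}
  ]
}}

```text
t: 9.7
tool_pos: [0.5041, -0.0256, 0.0192]
tool_rot: [3.117, 0.01, -0.193]
contact_force: [0.5, 0.4, 0.1]
opening: -0.0001
```

```bash
python3 gap.py 9 | grep -v '\[\['
python3 - <<'E'
from h import *
from scipy.spatial.transform import Rotation as R
o=ctrl.get_obs();print(o['tool_pos'],o['contact_force'],R.from_rotvec(o['tool_rot']).as_matrix()[:,1:].round(3))
E
```

```text
L strip x [0.6926 0.6934 0.7238 0.7249] foot [0.6331 0.6932 0.6936 0.6947]
R strip x [0.6914 0.6927 0.7248 0.7267] foot [0.6827 0.6925 0.6932 0.6934]
9.75
[ 0.50174513 -0.02515404  0.01859769] [ 0.84524738  0.21416649 -1.15480958] [[ 0.008 -0.126]
 [-1.    -0.018]
 [ 0.017 -0.992]]
```

Call:
{"op": "jog_arm", "data": {
  "steps": [
    {"dx": 0.15,"dy": 0.0,"dz": 0.0,"twist": 0},
    {"dx": 0.27,"dy": 0.0,"dz": 0.03,"twist": 0},
    {"dx": 0.37,"dy": 0.0,"dz": 0.06,"twist": 0},
    {"dx": 0.45,"dy": 0.0,"dz": 0.09,"twist": 0},
    {"dx": 0.1,"dy": 0.0,"dz": 0.05,"twist": 0}
  ]
}}

```text
t: 10.38
tool_pos: [0.5081, -0.0255, 0.0212]
tool_rot: [3.117, 0.01, -0.2]
contact_force: [0.8, 0.8, 0.4]
opening: -0.0001
```

```bash
python3 gap.py 10
python3 - <<'E'
from h import *
from scipy.spatial.transform import Rotation as R
o=ctrl.get_obs();print(o['tool_pos'],o['contact_force'],R.from_rotvec(o['tool_rot']).as_matrix()[:,1:].round(3))
E
```

```text
L strip x [0.6928 0.6939 0.7237 0.7253] foot [0.6413 0.6942 0.6946 0.6968]
[[670, 91], [671, 91], [671, 96], [671, 95], [671, 96], [672, 95], [672, 95], [673, 95], [673, 94], [673, 92], [674, 94], [674, 93], [675, 94], [675, 98], [676, 96], [676, 94], [677, 93], [677, 97], [677, 92], [678, 95], [678, 94], [679, 93], [679, 94], [680, 96], [681, 94], [681, 36], [682, 91], [682, 89], [682, 98], [683, 93], [683, 94], [684, 92], [684, 93], [684, 92], [685, 93], [685, 35], [685, 42], [685, 37], [685, 31], [685, 97], [686, 83], [686, 45], [686, 88], [686, 92], [687, 91], [687, 82], [687, 43], [687, 95], [687, 93], [687, 70], [687, 66], [688, 32], [688, 27], [688, 63], [688, 63], [688, 38], [688, 32], [688, 96], [688, 52], [688, 91], [688, 35], [688, 44], [688, 69], [688, 38], [688, 40], [688, 36], [688, 46], [689, 62], [689, 44], [689, 87], [689, 72], [689, 79], [689, 90], [689, 30], [689, 71], [689, 50], [689, 67], [689, 81], [689, 89], [689, 68], [689, 52], [689, 60], [689, 67], [689, 59], [689, 78], [689, 37], [689, 45], [689, 65], [689, 62], [689, 83], [690, 89], [690, 35], [690, 33], [
[... 1412 characters left out ...]
65], [691, 89], [691, 41], [691, 70], [691, 76], [691, 92], [691, 75], [691, 94], [691, 58], [691, 29], [691, 47], [691, 88], [691, 41], [691, 58], [691, 56], [692, 63], [692, 32], [692, 29], [693, 31], [694, 33], [694, 31], [694, 32], [694, 20], [695, 19], [695, 18], [695, 16], [695, 18], [695, 31], [696, 22], [696, 27], [696, 21], [696, 30], [697, 18], [698, 32], [699, 19], [699, 19], [700, 19], [701, 21], [701, 19], [702, 22], [702, 18], [703, 18], [703, 15], [703, 17], [705, 19], [706, 21], [707, 17], [707, 16], [707, 20], [709, 21], [709, 20], [710, 22]]
10.425
[ 0.50583799 -0.02504554  0.02071753] [-0.46011074  0.49909127 -1.30600725] [[ 0.008 -0.129]
 [-1.    -0.018]
 [ 0.017 -0.991]]
```

Right is seated, and left looks seated within about 1 mm. One confirming press on the left.

Call:
{"op": "jog_arm", "data": {
  "steps": [
    {"dx": -0.4,"dy": 0,"dz": 0.1,"twist": 0},
    {"dx": -0.5,"dy": 0,"dz": 0.6,"twist": 0},
    {"dx": -0.5,"dy": 0,"dz": 1.4,"twist": 0},
    {"dx": -0.5,"dy": 0.9,"dz": 1.4,"twist": 0},
    {"dx": -0.5,"dy": 1.9,"dz": 1.4,"twist": 0}
  ]
}}

```text
t: 11.05
tool_pos: [0.4786, 0.09, 0.1074]
tool_rot: [3.119, 0.006, -0.194]
contact_force: [0.3, 0.4, 0.1]
opening: 0.0
```

Call:
{"op": "jog_arm", "data": {
  "steps": [
    {"dx": 0,"dy": 0.5,"dz": 0,"twist": 0},
    {"dx": 0,"dy": 1.0,"dz": 0,"twist": 0},
    {"dx": 0,"dy": 1.0,"dz": -0.5,"twist": 0},
    {"dx": 0,"dy": 1.0,"dz": -1.0,"twist": 0},
    {"dx": 0,"dy": 1.0,"dz": -1.35,"twist": 0}
  ]
}}

```text
t: 11.68
tool_pos: [0.48, 0.1506, 0.0261]
tool_rot: [3.119, 0.007, -0.192]
contact_force: [0.1, -0.3, 0.1]
opening: 0.0001
```

Call:
{"op": "jog_arm", "data": {
  "steps": [
    {"dx": 0.4,"dy": 0.0,"dz": 0.0,"twist": 0},
    {"dx": 0.52,"dy": 0.0,"dz": 0.03,"twist": 0},
    {"dx": 0.64,"dy": 0.0,"dz": 0.06,"twist": 0},
    {"dx": 0.7,"dy": 0.0,"dz": 0.09,"twist": 0},
    {"dx": 0.3,"dy": 0.0,"dz": 0.05,"twist": 0}
  ]
}}

```text
t: 12.3
tool_pos: [0.4998, 0.1507, 0.0306]
tool_rot: [3.12, 0.006, -0.186]
contact_force: [0.2, 0.4, -0.1]
opening: -0.0001
```

```bash
python3 gap.py 11 |grep -v '\[\['
python3 - <<'E'
from h import *
from scipy.spatial.transform import Rotation as R
o=ctrl.get_obs();print(o['tool_pos'],o['contact_force'],R.from_rotvec(o['tool_rot']).as_matrix()[:,1:].round(3))
E
```

```text
L strip x [0.6932 0.6943 0.7232 0.7257] foot [0.6451 0.6939 0.6944 0.6949]
R strip x [0.695  0.6961 0.7251 0.727 ] foot [0.688  0.6952 0.6958 0.696 ]
12.35
[0.49520539 0.15066045 0.02878832] [-0.0875757   1.42232351 -2.53319156] [[ 0.006 -0.125]
 [-1.    -0.017]
 [ 0.016 -0.992]]
```

Call:
{"op": "jog_arm", "data": {
  "steps": [
    {"dx": -0.5,"dy": 0,"dz": 0.3,"twist": 0},
    {"dx": -0.5,"dy": 0.2,"dz": 1.2,"twist": -0.2},
    {"dx": -0.3,"dy": 0.8,"dz": 2.1,"twist": -0.4},
    {"dx": 0.2,"dy": 1.6,"dz": 2.6,"twist": -0.6},
    {"dx": 0.6,"dy": 2.4,"dz": 2.6,"twist": -0.8}
  ],
  "gripper": 0
}}

```text
t: 12.98
tool_pos: [0.5339, 0.2966, 0.1898]
tool_rot: [3.124, -0.213, -0.186]
contact_force: [0.4, 0.6, 0.5]
opening: 0.0854
```

Run:
```python
from fit import *
np.set_printoptions(precision=4,suppress=True)
o=ctrl.get_obs();print(o['tool_pos'],o['tool_rot'])
w=grab('wrist','w12')
s=grab('scene','c12')
DI=[(-55,55,-9,9,10,72)]
for n,S in(('c0',[np.load('scene0.npz')if 0 else np.load('c8.npz')]),('w',[w]),('c0s0',[np.load('scene0.npz'),np.load('side0.npz')])):
    P=pts(S,(.5,.66),(.29,.36),(.04,.085))
    print(n,len(P),*fit(P,DI,[.578,.32,-.14])[:2], np.percentile(P[:,2],[50,95]))
```

```text
[0.5339 0.2966 0.1898] [ 3.1241 -0.2132 -0.1864]
c0 516 [ 0.5765  0.3208 -0.1574] 0.0006775585672501425 [0.0717 0.0747]
w 3800 [ 0.5772  0.3222 -0.1589] 0.0004150122209754699 [0.0721 0.0732]
c0s0 955 [ 0.5768  0.3206 -0.164 ] 0.0010434453485337718 [0.0695 0.0744]
```

View pics/w12.png

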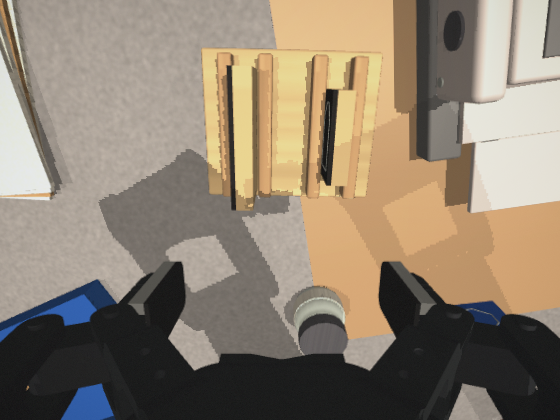

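Wrist view: the larger die is at (242,140), in the left slot with black foam on its left side. Its fit is (0.577, 0.322), yaw −0.159, top z 0.072, which matches the expected 10+62 mm.

Call:
{"op": "jog_arm", "data": {
  "steps": [
    {"dx": 0.68,"dy": 0.42,"dz": -0.4,"twist": -0.13},
    {"dx": 0.68,"dy": 0.42,"dz": -1.2,"twist": -0.13},
    {"dx": 0.68,"dy": 0.42,"dz": -1.8,"twist": -0.13}
  ],
  "gripper": 100
}}

```text
t: 13.45
tool_pos: [0.573, 0.3232, 0.0753]
tool_rot: [3.12, -0.241, -0.198]
contact_force: [0.4, 0.4, -1.2]
opening: 0.0518
```

Run:
```python
from h import *
o=ctrl.get_obs();print(o['tool_pos'],o['tool_rot'],o['opening'])
w=grab('wrist','w13')
```

```text
[0.57298389 0.32319618 0.07533231] [ 3.12038107 -0.24086232 -0.19808635] 0.0517870356523463
```

View pics/w13.png

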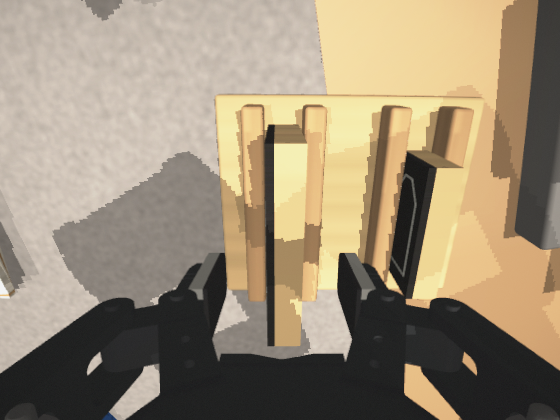

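The die sits centred between the fingers (die at x≈285, jaws' middle at x≈282). Going down, gripping and lifting.

Call:
{"op": "jog_arm", "data": {
  "steps": [
    {"dx": 0.02,"dy": 0,"dz": -0.3,"twist": 0},
    {"dx": 0.02,"dy": 0,"dz": -0.58,"twist": 0},
    {"dx": 0.02,"dy": 0,"dz": -0.6,"twist": 0}
  ]
}}

```text
t: 13.88
tool_pos: [0.5702, 0.3213, 0.0327]
tool_rot: [3.115, -0.241, -0.212]
contact_force: [-0.5, 0.2, 0.3]
opening: 0.0517
```

Call:
{"op": "jog_arm", "data": {
  "steps": [
    {"dx": 0,"dy": 0,"dz": 0,"twist": 0},
    {"dx": 0,"dy": 0,"dz": 0,"twist": 0},
    {"dx": 0,"dy": 0,"dz": 0,"twist": 0},
    {"dx": 0,"dy": 0,"dz": 0,"twist": 0}
  ],
  "gripper": 255,
  "newtons": 50
}}

```text
t: 14.38
tool_pos: [0.5713, 0.3219, 0.0342]
tool_rot: [3.116, -0.241, -0.209]
contact_force: [1.0, 1.1, 3.9]
opening: 0.0176
```

Call:
{"op": "jog_arm", "data": {
  "steps": [
    {"dx": 0,"dy": 0,"dz": 0.3,"twist": 0},
    {"dx": 0,"dy": 0,"dz": 0.8,"twist": 0},
    {"dx": 0,"dy": 0,"dz": 1.4,"twist": 0},
    {"dx": 0,"dy": 0,"dz": 2.0,"twist": 0},
    {"dx": 0,"dy": 0,"dz": 2.0,"twist": 0}
  ]
}}

```text
t: 15.0
tool_pos: [0.5734, 0.3226, 0.1592]
tool_rot: [3.12, -0.241, -0.198]
contact_force: [0.6, -0.3, -1.2]
opening: 0.017
```

```bash
python3 - <<'E'
from h import *
o=ctrl.get_obs();print(o['tool_pos'],o['tool_rot'],o['opening'],o['contact_force'])
w=grab('wrist','w14')
s=grab('side','s14');grab('scene','c14')
E
python3 mm.py 14b '[.62,.06,.01]'; python3 gap.py 14b|grep -v '\[\['
python3 -c "
import cv2,numpy as np
cv2.imwrite('pics/m14.png',np.hstack([cv2.resize(cv2.imread('pics/w14.png'),(400,300)),cv2.resize(cv2.imread('pics/s14.png')[60:270,160:440],(400,300))]))"
```

```text
[0.57340624 0.32263725 0.1591847 ] [ 3.12037814 -0.24126098 -0.19771414] 0.017015492038834866 [ 0.55597275 -0.31144738 -1.17074518]
[0.6298 0.0612 0.0066] 0.0018 nearL [0.5392 0.1426] nearR [ 0.5403 -0.0214] farL-strip 0.009510443910135002 farR 0.009548380259615795
[0.6217 0.061  0.009 ] 0.0013 nearL [0.531  0.1422] nearR [ 0.5324 -0.0218] farL-strip 0.0012524678763866644 farR 0.0016698910099335303
[0.6247 0.061  0.0069] 0.0015 nearL [0.5342 0.1424] nearR [ 0.5353 -0.0216] farL-strip 0.004447799732246849 farR 0.0045335280700895516
15.25 [0.57   0.3213 0.1518] [ 0.0652 -0.0152 -1.0481]
L strip x [0.6926 0.6939 0.7239 0.7255] foot [0.6427 0.6942 0.6944 0.6949]
R strip x [0.6938 0.6956 0.7255 0.7276] foot [0.6873 0.6956 0.696  0.697 ]
15.3
```

View pics/m14.png

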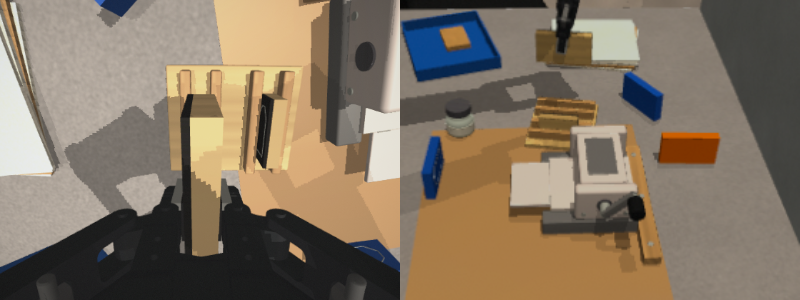

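The die is held (opening 17 mm) and the small die is still in the rack. Both far feet still read at the strip. Carrying the die to above the leaf.

Call:
{"op": "jog_arm", "data": {
  "steps": [
    {"dx": -0.15,"dy": -0.75,"dz": 0.2,"twist": 0.2},
    {"dx": -0.3,"dy": -1.5,"dz": 0.2,"twist": 0.4},
    {"dx": -0.45,"dy": -2.2,"dz": 0.2,"twist": 0.6},
    {"dx": -0.6,"dy": -3.0,"dz": 0.2,"twist": 0.8},
    {"dx": -0.75,"dy": -3.7,"dz": 0.2,"twist": 0.95}
  ]
}}

```text
t: 15.92
tool_pos: [0.524, 0.0978, 0.1627]
tool_rot: [3.112, 0.018, -0.214]
contact_force: [1.3, 0.2, -1.0]
opening: 0.0178
```

Call:
{"op": "jog_arm", "data": {
  "steps": [
    {"dx": 0,"dy": 0,"dz": -0.4,"twist": 0},
    {"dx": 0,"dy": 0,"dz": -0.9,"twist": 0},
    {"dx": 0,"dy": 0,"dz": -1.2,"twist": 0},
    {"dx": 0,"dy": 0,"dz": -1.2,"twist": 0}
  ]
}}

```text
t: 16.42
tool_pos: [0.5224, 0.0978, 0.0885]
tool_rot: [3.111, 0.019, -0.221]
contact_force: [0.6, 0.0, -1.1]
opening: 0.0176
```

Run:
```python
from h import *
o=ctrl.get_obs();print(o['tool_pos'],o['tool_rot'],o['opening'],o['contact_force'])
w=grab('wrist','w15')
s=grab('side','s15');grab('scene','c15')
o=ctrl.get_obs();print(o['tool_pos'],o['tool_rot'],o['opening'],o['contact_force'])
import cv2
cv2.imwrite('pics/m15.png',np.hstack([cv2.resize(cv2.imread('pics/w15.png'),(400,300)),cv2.resize(cv2.imread('pics/s15.png')[100:250,160:360],(400,300))]))
W=cloud(w).reshape(-1,3)
from fit import *
P=pts([w],(.43,.62),(.07,.13),(.07,.125)); print(len(P),np.percentile(P,[5,50,95],axis=0))
```

```text
[0.5224059  0.09777492 0.08851981] [ 3.11116813  0.01874051 -0.22138434] 0.017622258030543923 [ 0.55187675  0.04355454 -1.07025054]
[0.52490594 0.09799739 0.09179903] [ 3.11216473  0.01889105 -0.21135783] 0.017348328598459258 [-0.36172559  0.45882446 -0.60815559]
15500 [[0.53553984 0.07389077 0.09226861]
 [0.60527862 0.10009738 0.09475529]
 [0.61864449 0.12601353 0.11932821]]
```

View pics/m15.png

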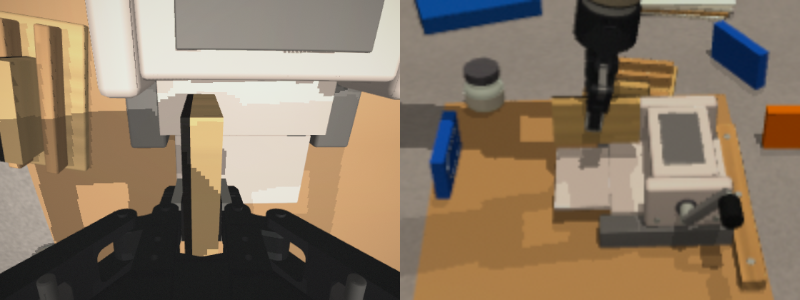

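Run:
```python
from fit import *
np.set_printoptions(precision=4,suppress=True)
w=np.load('w15.npz')
P=pts([w],(.43,.65),(.07,.13),(.108,.135)); print(len(P)); print(np.percentile(P,[1,5,50,95,99],axis=0))
A=np.polyfit(P[:,0],P[:,1],1);print('yaw',A)
A=np.polyfit(P[:,0],P[:,2],1);print('pitch',A)
c=np.load('c15.npz');P=pts([c],(.43,.65),(.07,.13),(.10,.135));print(len(P),np.percentile(P,[1,50,99],axis=0))
# leaf
P=pts([w],(.46,.545),(.01,.08),(.03,.045));print('leaf',np.percentile(P,[1,50,99],axis=0))
P=pts([np.load('c14.npz')],(.44,.53),(-.03,.15),(.031,.045));print('leaf',np.percentile(P,[1,50,99],axis=0))
```

```text
13939
[[0.509  0.0767 0.1097]
 [0.515  0.0854 0.1153]
 [0.5453 0.0995 0.1263]
 [0.5836 0.1139 0.1325]
 [0.5839 0.1253 0.1345]]
yaw [0.0037 0.0976]
pitch [-0.0344  0.1447]
328 [[0.5226 0.0764 0.1009]
 [0.5558 0.1019 0.1276]
 [0.5862 0.121  0.1336]]
leaf [[0.4776 0.0107 0.0347]
 [0.5168 0.0426 0.0361]
 [0.5445 0.0785 0.0374]]
leaf [[0.4759 0.0048 0.0327]
 [0.503  0.064  0.0366]
 [0.5296 0.1186 0.0406]]
```

Call:
{"op": "jog_arm", "data": {
  "steps": [
    {"dx": 0.06,"dy": 0,"dz": -0.2,"twist": 0},
    {"dx": 0.06,"dy": 0,"dz": -0.38,"twist": 0},
    {"dx": 0.06,"dy": 0,"dz": -0.45,"twist": 0},
    {"dx": 0.06,"dy": 0,"dz": -0.45,"twist": 0}
  ]
}}

```text
t: 17.08
tool_pos: [0.528, 0.098, 0.064]
tool_rot: [3.112, 0.019, -0.214]
contact_force: [-0.5, -0.9, -0.8]
opening: 0.0174
```

Call:
{"op": "jog_arm", "data": {
  "steps": [
    {"dx": 0.0,"dy": 0,"dz": 0,"twist": 0},
    {"dx": 0,"dy": 0,"dz": 0,"twist": 0}
  ]
}}

```text
t: 17.32
tool_pos: [0.5281, 0.098, 0.0643]
tool_rot: [3.112, 0.019, -0.213]
contact_force: [-0.2, 0.4, -1.4]
opening: 0.0178
```

Call:
{"op": "jog_arm", "data": {
  "steps": [
    {"dx": 0,"dy": 0,"dz": -0.04,"twist": 0},
    {"dx": 0,"dy": 0,"dz": -0.07,"twist": 0}
  ]
}}

```text
t: 17.58
tool_pos: [0.5281, 0.098, 0.0602]
tool_rot: [3.112, 0.019, -0.213]
contact_force: [-3.5, -0.4, 10.2]
opening: 0.0174
```

Run:
```python
from h import *
grab('wrist','w16');s=grab('side','s16');o=ctrl.get_obs();print(o['tool_pos'],o['contact_force'])
import cv2
cv2.imwrite('pics/m16.png',cv2.resize(cv2.imread('pics/s16.png')[130:250,190:350],(800,600),interpolation=cv2.INTER_CUBIC))
```

```text
[0.52833265 0.09800313 0.06034622] [-0.88855618  0.75054926 -0.27582122]
```

View pics/m16.png

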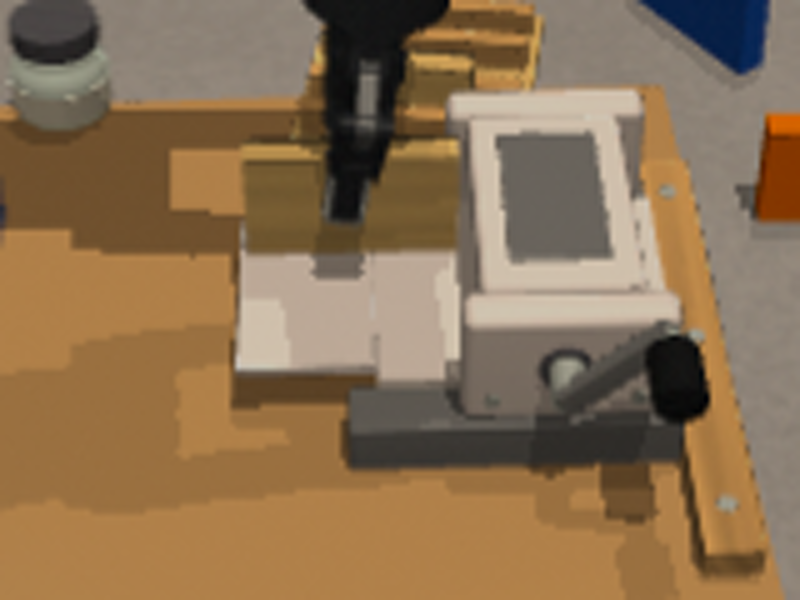

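The die stands on the leaf, touching (10 N, then relieved). I'll shift it 10 mm right so that any slip while tipping still lands it near the middle line.

Call:
{"op": "jog_arm", "data": {
  "steps": [
    {"dx": 0,"dy": 0,"dz": 0.1,"twist": 0},
    {"dx": 0,"dy": -0.17,"dz": 0.1,"twist": 0.05},
    {"dx": 0,"dy": -0.17,"dz": 0.03,"twist": 0.05},
    {"dx": 0,"dy": -0.17,"dz": -0.02,"twist": 0.05},
    {"dx": 0,"dy": -0.17,"dz": -0.02,"twist": 0.05}
  ]
}}

```text
t: 18.3
tool_pos: [0.5283, 0.0874, 0.0603]
tool_rot: [3.11, 0.032, -0.214]
contact_force: [-4.2, -2.3, 8.0]
opening: 0.0175
```

Call:
{"op": "jog_arm", "data": {
  "steps": [
    {"dx": 0,"dy": 0,"dz": 0,"twist": 0},
    {"dx": 0,"dy": 0,"dz": 0,"twist": 0},
    {"dx": 0,"dy": 0,"dz": 0,"twist": 0}
  ],
  "gripper": 0,
  "newtons": 20
}}

```text
t: 18.68
tool_pos: [0.5281, 0.0875, 0.0599]
tool_rot: [3.11, 0.032, -0.215]
contact_force: [1.0, 0.8, -0.1]
opening: 0.071
```

Run:
```python
from h import *
grab('wrist','w17');s=grab('side','s17');o=ctrl.get_obs();print(o['tool_pos'],o['tool_rot'],o['contact_force'],o['opening'])
import cv2
cv2.imwrite('pics/m17.png',np.hstack([cv2.resize(cv2.imread('pics/w17.png'),(400,300)),cv2.resize(cv2.imread('pics/s17.png')[130:250,190:350],(400,300),interpolation=cv2.INTER_CUBIC)]))
```

```text
[0.52813747 0.0874419  0.06001477] [ 3.11040046  0.03227909 -0.21438303] [-0.02083363  0.58328823 -0.36979533] 0.08407166348461433
```

View pics/m17.png

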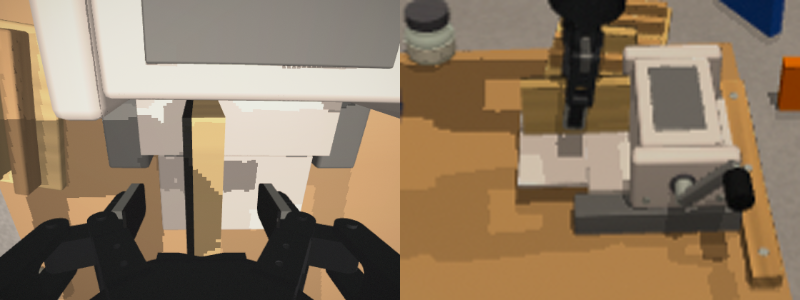

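The die stands free. I'll raise a little and sweep slowly to the right so the left finger tips it over.

Call:
{"op": "jog_arm", "data": {
  "steps": [
    {"dx": 0,"dy": 0,"dz": 0.17,"twist": 0},
    {"dx": 0,"dy": -0.25,"dz": 0.17,"twist": 0},
    {"dx": 0,"dy": -0.45,"dz": 0.17,"twist": 0},
    {"dx": 0,"dy": -0.55,"dz": 0.17,"twist": 0},
    {"dx": 0,"dy": -0.62,"dz": 0.17,"twist": 0}
  ]
}}

```text
t: 19.4
tool_pos: [0.528, 0.0497, 0.07]
tool_rot: [3.111, 0.031, -0.215]
contact_force: [-0.2, 0.7, 0.3]
opening: 0.0855
```

Call:
{"op": "jog_arm", "data": {
  "steps": [
    {"dx": 0,"dy": -0.07,"dz": 0,"twist": 0},
    {"dx": 0,"dy": -0.14,"dz": 0,"twist": 0},
    {"dx": 0,"dy": -0.21,"dz": 0,"twist": 0},
    {"dx": 0,"dy": -0.28,"dz": 0,"twist": 0},
    {"dx": 0,"dy": -0.35,"dz": 0,"twist": 0}
  ]
}}

```text
t: 20.02
tool_pos: [0.528, 0.0284, 0.0701]
tool_rot: [3.111, 0.031, -0.215]
contact_force: [-0.6, 1.1, -0.1]
opening: 0.0853
```

Run:
```python
from h import *
grab('wrist','w18');s=grab('side','s18');o=ctrl.get_obs();print(o['tool_pos'],o['tool_rot'],o['contact_force'],o['opening'])
import cv2
cv2.imwrite('pics/m18.png',np.hstack([cv2.resize(cv2.imread('pics/w18.png'),(400,300)),cv2.resize(cv2.imread('pics/s18.png')[130:250,190:350],(400,300),interpolation=cv2.INTER_CUBIC)]))
```

```text
[0.52801761 0.02826557 0.0700776 ] [ 3.11063485  0.03041307 -0.21486569] [-0.07909005  0.67037644  0.23454604] 0.08524391043047239
```

View pics/m18.png

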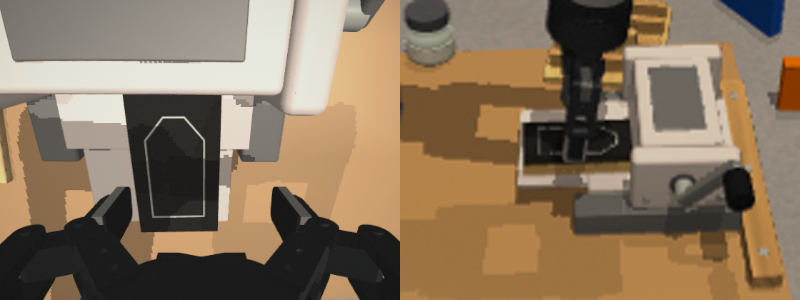

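The die lies flat, foam up, with its near edge at (170,230) in the wrist view. Measuring its position.

```bash
cat > dp.py <<'E'
from fit import *
import sys
np.set_printoptions(precision=4,suppress=True)
def die(w,M=(.620,.061,.0095)):
    W=cloud(w);f=np.array(w['frame']).astype(int)
    m=(f.max(-1)<75)&(np.abs(W[...,2]-.054)<.006)&(W[...,0]>.44)&(W[...,0]<.64)&(np.abs(W[...,1]-.06)<.08)
    P=W[m]; 
    m8=cv2.morphologyEx(m.astype(np.uint8),cv2.MORPH_OPEN,np.ones((3,3)))
    P=W[m8>0]
    c,s=np.cos(M[2]),np.sin(M[2]);d=P[:,:2]-M[:2]
    L=np.c_[c*d[:,0]+s*d[:,1],-s*d[:,0]+c*d[:,1],P[:,2]]
    print(len(P),'machine-frame x,y,z pct',*np.percentile(L,[.5,50,99.5],axis=0))
    # yaw from left/right edges
    for side,fn in(('R',np.min),('L',np.max)):
        xs=[];ys=[]
        for a in np.arange(-.15,0,.003):
            q=L[(L[:,0]>=a)&(L[:,0]<a+.003)]
            if len(q)>15: xs.append(a+.0015);ys.append(fn(q[:,1]))
        k=np.polyfit(xs,ys,1);r=np.array(ys)-np.polyval(k,xs);g=np.abs(r)<.003
        print(side,'edge slope, y@-.06',np.polyfit(np.array(xs)[g],np.array(ys)[g],1)[0].round(4),np.median(ys).round(4),len(xs))
    return L
if __name__=='__main__':
    die(np.load(sys.argv[1]))
E
python3 dp.py w18.npz; python3 dp.py s18.npz
```

```text
21951 machine-frame x,y,z pct [-0.1385 -0.0439  0.0527] [-0.0742 -0.013   0.0542] [-0.0309  0.0173  0.0556]
R edge slope, y@-.06 0.0133 -0.044 37
L edge slope, y@-.06 0.0154 0.0174 37
520 machine-frame x,y,z pct [-0.1391 -0.0475  0.0486] [-0.0984 -0.0172  0.0523] [-0.0305  0.016   0.0555]
R edge slope, y@-.06 0.0167 -0.0462 22
L edge slope, y@-.06 0.0129 0.0146 22
```

The die spans machine x −138…−29, its centre is at y −13 mm, and it is about 0.014 rad off line. I'll grasp its 62 mm width lightly, centre it and slide it in.

Call:
{"op": "jog_arm", "data": {
  "steps": [
    {"dx": -0.1,"dy": 0.2,"dz": 0,"twist": 0},
    {"dx": -0.22,"dy": 0.31,"dz": 0,"twist": 0},
    {"dx": -0.22,"dy": 0.31,"dz": -0.25,"twist": 0},
    {"dx": -0.22,"dy": 0.31,"dz": -0.48,"twist": 0},
    {"dx": -0.22,"dy": 0.31,"dz": -0.52,"twist": 0}
  ]
}}

```text
t: 20.75
tool_pos: [0.5134, 0.0468, 0.0367]
tool_rot: [3.11, 0.03, -0.221]
contact_force: [0.1, -0.4, -0.9]
opening: 0.0856
```

Call:
{"op": "jog_arm", "data": {
  "steps": [
    {"dx": 0,"dy": 0,"dz": 0,"twist": 0},
    {"dx": 0,"dy": 0,"dz": 0,"twist": 0}
  ]
}}

```text
t: 21.0
tool_pos: [0.5135, 0.0467, 0.0367]
tool_rot: [3.11, 0.03, -0.221]
contact_force: [-0.6, 0.6, 0.4]
opening: 0.0858
```

Run:
```python
from h import *
grab('wrist','w19');s=grab('side','s19');o=ctrl.get_obs();print(o['tool_pos'],o['tool_rot'],o['contact_force'],o['opening'])
import cv2
cv2.imwrite('pics/m19.png',np.hstack([cv2.resize(cv2.imread('pics/w19.png'),(400,300)),cv2.resize(cv2.imread('pics/s19.png')[130:250,190:350],(400,300),interpolation=cv2.INTER_CUBIC)]))
```

```text
[0.51373869 0.04674354 0.03708894] [ 3.11040189  0.03009482 -0.21949514] [-0.06380492  0.21188228  0.41621362] 0.08567846214804913
```

View pics/m19.png

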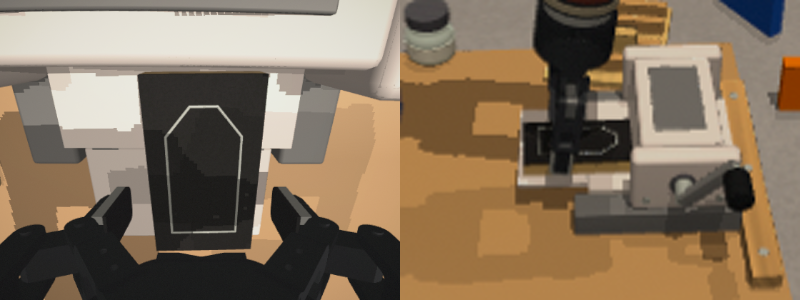

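The fingers straddle the die. Closing gently.

Call:
{"op": "jog_arm", "data": {
  "steps": [
    {"dx": 0,"dy": 0,"dz": 0.02,"twist": 0},
    {"dx": 0,"dy": 0,"dz": 0.02,"twist": 0},
    {"dx": 0,"dy": 0,"dz": 0.02,"twist": 0}
  ],
  "gripper": 110,
  "newtons": 20
}}

```text
t: 21.48
tool_pos: [0.5144, 0.0467, 0.0391]
tool_rot: [3.11, 0.03, -0.217]
contact_force: [-0.1, -0.4, 3.8]
opening: 0.0612
```

Call:
{"op": "jog_arm", "data": {
  "steps": [
    {"dx": 0,"dy": 0.11,"dz": 0.01,"twist": -0.04},
    {"dx": 0.05,"dy": 0.22,"dz": 0.01,"twist": -0.08},
    {"dx": 0.17,"dy": 0.22,"dz": 0.01,"twist": -0.08},
    {"dx": 0.3,"dy": 0.22,"dz": 0.01,"twist": -0.08},
    {"dx": 0.4,"dy": 0.22,"dz": 0.01,"twist": -0.08}
  ]
}}

```text
t: 22.1
tool_pos: [0.5391, 0.0598, 0.0396]
tool_rot: [3.111, 0.008, -0.217]
contact_force: [0.3, 0.2, -1.0]
opening: 0.0613
```

Run:
```python
from h import *
from dp import die
w=grab('wrist','w20');s=grab('side','s20');o=ctrl.get_obs();print(o['tool_pos'],o['tool_rot'],o['contact_force'],o['opening'])
die(w)
import cv2
cv2.imwrite('pics/m20.png',np.hstack([cv2.resize(cv2.imread('pics/w20.png'),(400,300)),cv2.resize(cv2.imread('pics/s20.png')[130:250,190:350],(400,300),interpolation=cv2.INTER_CUBIC)]))
```

```text
[0.5393 0.0597 0.0397] [ 3.1115  0.008  -0.2169] [-0.0327 -0.5028 -0.7494] 0.06140371546964694
21115 machine-frame x,y,z pct [-0.1137 -0.0306  0.0532] [-0.0697  0.0006  0.0546] [-0.0379  0.032   0.0584]
R edge slope, y@-.06 -0.0173 -0.0306 27
L edge slope, y@-.06 -0.003 0.0311 27
```

View pics/m20.png

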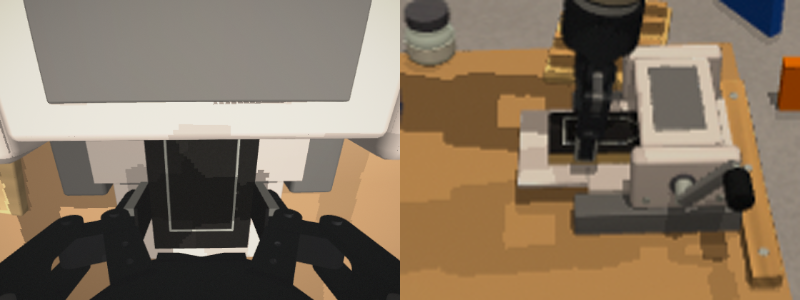

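Call:
{"op": "jog_arm", "data": {
  "steps": [
    {"dx": 0.04,"dy": 0,"dz": 0,"twist": 0},
    {"dx": 0.08,"dy": 0,"dz": 0,"twist": 0},
    {"dx": 0.11,"dy": 0,"dz": 0,"twist": 0}
  ]
}}

```text
t: 22.58
tool_pos: [0.5459, 0.0597, 0.0398]
tool_rot: [3.112, 0.008, -0.217]
contact_force: [-0.1, 0.4, -1.3]
opening: 0.0617
```

Run:
```python
from h import *
from dp import die
w=grab('wrist','w21');o=ctrl.get_obs();print(o['tool_pos'],o['tool_rot'],o['contact_force'],o['opening'])
die(w)
```

```text
[0.5461 0.0597 0.0398] [ 3.1116  0.0079 -0.2167] [-0.5344  0.4669  0.1325] 0.061265677875019214
17595 machine-frame x,y,z pct [-0.1071 -0.0308  0.0533] [-0.0686  0.0005  0.0548] [-0.0409  0.0323  0.0586]
R edge slope, y@-.06 -0.0151 -0.0308 23
L edge slope, y@-.06 -0.0003 0.031 23
```

Call:
{"op": "jog_arm", "data": {
  "steps": [
    {"dx": 0.03,"dy": 0,"dz": 0,"twist": 0},
    {"dx": 0.06,"dy": 0,"dz": 0,"twist": 0}
  ]
}}

```text
t: 22.88
tool_pos: [0.547, 0.0597, 0.0391]
tool_rot: [3.111, 0.008, -0.229]
contact_force: [-11.5, 0.8, 4.4]
opening: 0.0616
```

The end has met the roller (11.5 N). Releasing and lifting off.

Call:
{"op": "jog_arm", "data": {
  "steps": [
    {"dx": 0,"dy": 0,"dz": 0,"twist": 0},
    {"dx": 0,"dy": 0,"dz": 0,"twist": 0},
    {"dx": 0,"dy": 0,"dz": 0,"twist": 0},
    {"dx": -0.1,"dy": 0,"dz": 0.3,"twist": 0},
    {"dx": -0.3,"dy": 0,"dz": 1.0,"twist": 0}
  ],
  "gripper": 0
}}

```text
t: 23.5
tool_pos: [0.5274, 0.0596, 0.0978]
tool_rot: [3.11, 0.008, -0.235]
contact_force: [1.3, -0.0, 0.2]
opening: 0.0856
```

Call:
{"op": "jog_arm", "data": {
  "steps": [
    {"dx": -0.4,"dy": 0,"dz": 0.8,"twist": 0},
    {"dx": -1.0,"dy": 0,"dz": 1.4,"twist": 0},
    {"dx": -1.4,"dy": 0,"dz": 1.8,"twist": 0},
    {"dx": -1.4,"dy": 0,"dz": 1.8,"twist": 0}
  ]
}}

```text
t: 24.0
tool_pos: [0.4443, 0.0597, 0.2084]
tool_rot: [3.111, 0.008, -0.225]
contact_force: [1.3, -0.6, -0.1]
opening: 0.0857
```

```bash
python3 gap.py 22|grep -v '\[\['
python3 - <<'E'
from h import *
from dp import die
from fit import *
w=grab('wrist','w22');s=grab('side','s22');o=ctrl.get_obs();print(o['t'],o['tool_pos'],o['contact_force'],o['opening'])
die(w);die(s)
for n,S in (('c',[np.load('c22.npz')]),('s',[s]),('w',[w]),('cs',[np.load('c22.npz'),s])):
    print(n,machine(S,[.62,.06,.01])[:2])
import cv2
cv2.imwrite('pics/m22.png',np.hstack([cv2.resize(cv2.imread('pics/w22.png'),(400,300)),cv2.resize(cv2.imread('pics/s22.png')[130:250,190:350],(400,300),interpolation=cv2.INTER_CUBIC)]))
E
```

```text
L strip x [0.6928 0.6938 0.7238 0.7257] foot [0.6519 0.6945 0.695  0.6953]
R strip x [0.695  0.6961 0.7248 0.7269] foot [0.6873 0.6963 0.6965 0.6966]
24.05
24.15 [0.4435 0.0596 0.2048] [ 0.1835  0.7466 -0.4225] 0.08528770590196265
6744 machine-frame x,y,z pct [-0.1055 -0.03    0.0521] [-0.0698  0.0002  0.0542] [-0.0392  0.0305  0.0561]
R edge slope, y@-.06 -0.0054 -0.03 23
L edge slope, y@-.06 -0.0018 0.0306 23
459 machine-frame x,y,z pct [-0.1053 -0.035   0.049 ] [-0.0661 -0.0062  0.0524] [-0.023   0.0292  0.0558]
R edge slope, y@-.06 0.0408 -0.0332 19
L edge slope, y@-.06 -0.0576 0.0258 19
c (array([0.6297, 0.0611, 0.0059]), np.float64(0.0022140382134173894))
s (array([0.622 , 0.0609, 0.0082]), np.float64(0.0015731494558029234))
w (array([0.621 , 0.0622, 0.005 ]), np.float64(0.0008206462123235055))
cs (array([0.6246, 0.061 , 0.0055]), np.float64(0.0017864258651929324))
```

View pics/m22.png

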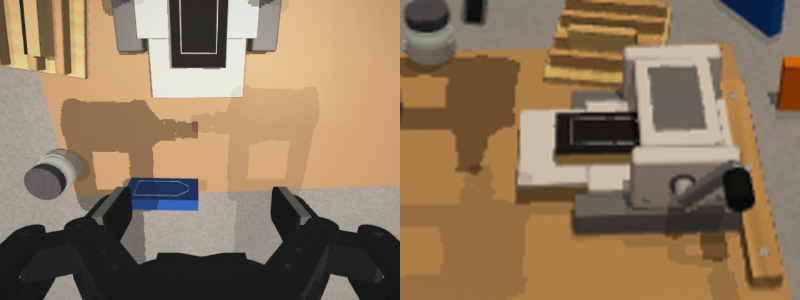

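View pics/c22.png

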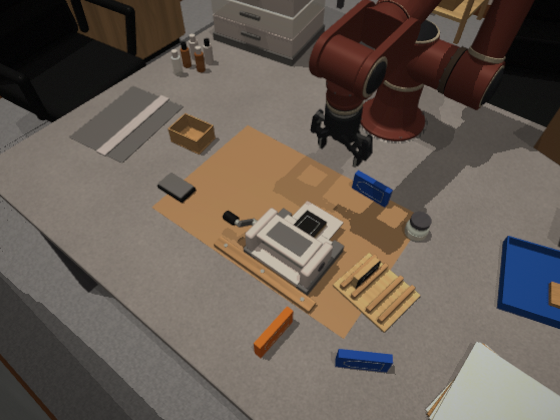

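```bash
python3 -c "
from station import ctrl
print(ctrl.get_obs()['t'],ctrl.get_obs()['dq'].round(3));print(ctrl.finish_job())"
```

```text
24.15 [-0.     0.021  0.004 -0.002  0.008  0.001]
the job is handed in; nothing more can be done
None
```

I finished the job and handed it in at about 24 s. No verdict was reported.

**What I did:** I pushed the machine on its right and left near feet in turn until both far feet met the strip. I then took the larger die from the left slot and stood it on the leaf. The tool cannot tilt, so I tipped the die to the right with the left finger and it landed foam up. Last, I gripped it lightly across its width, centred it, slid it in until it pressed the roller at 11.5 N, and let go.

**Last checks:**
- **Feet:** both far feet read within about 1 mm of the strip in the scene camera's depth. The machine is about 22 mm off the strip's middle and in line within about 0.005 rad.
- **Die:** it is flat with its top at z 54 mm, centred within about 1 mm and in line within about 0.006 rad. Its near end is at machine x about −106 mm, so its centre is near −51 mm. Its other end is up against the roller.
- **Other things:** the small die is still in the rack, and the jar, ink pad and card box look unmoved in the pictures. I did not measure them.
- **Robot:** it is clear of everything.

**What disagreed:**
- **Camera fits:** the whole-machine fits from the scene and side cameras differed by up to about 8 mm in x. I went by the direct foot-to-strip comparison and by contact instead.
- **Die yaw:** the side camera's estimate at the end was unreliable because the bridge hid part of the die, so the die figures are from the wrist camera.
- **Tool pitch:** the tool picked up about 8° of pitch while pushing, which did no visible harm.

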